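Move the water filter from its rinse stand into the machine's filter base

ROBOT

A 7-joint arm with a two-finger parallel gripper is mounted at the origin on the work surface. World frame = base frame: x ahead of the robot, y to its left, z up, the work surface at z = 0. Lengths are in m, angles in rad, forces in N, time in s.
With the tool pointing down it reaches from about 0.35 to 0.775 m from the base axis. Payload 3.1 kg.
Tool frame: the origin (TCP) lies on the centre line of the jaws, within the pads' length; the fingertips stand bot.nose_length ahead of it and the grasp point (between the pads) lies 3 mm ahead of it (bot.nose_length is the distance from the TCP to the fingertips, in m); y points along the fingers, z is the direction in which the jaws open and shut, and the axes are right-handed (so a half turn about y gives the same grasp; the last joint's range is limited). The gripper opens to 85 mm and grips with 20 to 120 N. Pads are 22 mm wide; open, the fingers measure 114 mm over their backs; the gripper's body (76 mm by 85 mm) begins 54 mm behind the grasp point. The pads swing forward as they close: fully open they stand 13 mm farther back than shut.
Start: joints at [1.24, 0.311, 0.014, 1.512, -0.004, 1.319, -0.027], TCP at [0.157, -0.527, 0.253] pointing down, gripper open.
Joint ranges: [-2.7, 2.7], [-0.3, 1.91], [-1.27, 1.3], [0.12, 2.57], [-1.44, 4.58], [0.2, 2.03], [-3.05, 3.05]. Speed limits (rad/s): [2.79, 2.79, 3.14, 3.14, 3.14, 3.14, 3.14].

INTERFACE

Orientations are given as a unit quaternion [x, y, z, w].
In Python, from workcell import bot, camera, ticket, boxes_of, masks_of gives the robot as it stands. The module is installed in compiled form; this text tells all that it offers.
- The arm moves only by the shell command python3 -m creep 'ROWS' [FORCE]. ROWS is JSON, a list of rows, each an object with "fingers": the finger opening in m, from 0 to 0.0854; "offset": the shift along the tool's x, y, z in m, a list of three; "twist": the turn, a rotation vector about the tool's x, y, z in rad, a list of three. A call has 1 to 12 rows; each row is the pose to reach, as a shift and turn from the pose commanded when the call began, along the tool's axes at that moment; what a row does not reach only later rows make up. A row lasts 1/12 s, in which the tool goes at most 41.7 mm and 7.16 degrees, less where a joint would pass 70% of its speed; a pose out of reach is approached as far as the arm can. A call with a gripper value outside its range is refused whole. The fingers move at their own pace and stop on an object; FORCE is the grip in N (left out, the last holds). Time passes only in rows, so rows that repeat a pose let the fingers close. It gives the time, the measured TCP pose, the force and the opening at its end, in the units of the state.
- bot.get_obs(): the state, without advancing time (a new reading comes with each control period).
- camera(name): name is "side" or "top"; returns a dict with "image" (384x512x3 uint8, red, green, blue), "intrinsics" (3x3 intrinsics, pixels), "pose" (4x4, takes a point from camera to world coordinates). Camera axes: x right, y down, z forward; pixel columns grow to the right and rows downward; lengths in m; the calibration is good to about 2 mm. A picture is of the moment at which its call begins. There is no depth.
- ticket.sign_off(): hands the job in, once; it reports no verdict.
Trained networks look in a picture, given as the dict that the camera call returned (one of the last four; its "shot" number tells which), for a name from the list of things; names that differ only in an ending like _2 or _b are one class to them, and where a whole thing is asked for, a point or a joint stands for the part that bears it (a point fixed in the world has none). Each returns a list of dicts, best first, with "score" (0 to 1); they miss things now and then, are a little off and sometimes report something else, mostly with a low value. They report only what shows in the picture. A call takes as long as a camera call.
- boxes_of(picture, target): "at" ([x, y, z] in m, in world coordinates, good to about 4 mm: the middle of the surface that is visible of it).
- masks_of(picture, target): "mask" (384x512 bool, what is visible of it).
The state is a dict: "clock": time; "joint_positions": joint angles; "dq": joint speeds; "joint_torque": joint torques, N m; "eef_pos": TCP position; "tcp_rot": TCP orientation; "wrist_force": force on the tool from outside, world axes, zero at the start; "moment": the same for the moment, N m; "finger_gap": opening from 0.0 (shut) to 1.0 (fully open).
Only numpy, scipy, OpenCV 4.12 (cv2) and the standard library are available. Lean on these libraries where they do the work, as an engineer would, in place of code of your own. Each camera call takes 0.05 s, during which the arm holds its last target. There are 200 camera calls.

TASK

The water filter cartridge with the blue tabs has been rinsed: unclip it from the white rinse stand by pinching its two blue tabs together, lift it straight out, and seat it in the black filter base with the blue collar (tabs towards the white bars), pressing it gently down against the base's spring until both tabs have snapped out under the collar and it stays down by itself. Never tug at it while it is still clipped in, do not crush the tabs or ram it home (stop pressing when you feel it meet the floor), and leave everything else on the counter as it stands.

Things in the scene. Friction and masses are not known exactly. Their poses are not given: they have to be found in the camera images.
- cartridge_center (a point): the water filter cartridge, white with blue tabs and cap, 0.2 kg, 88 mm tall, loose, clipped into the stand at the start; this point is its centre, 44 mm above its underside. z is up, y runs through its two tabs (the line to pinch along); half a turn makes no difference. Foot block 44 x 44 mm, 34 mm tall; neck above it 30 mm (x) by 22 mm (y), up to the cap's top at 88 mm
- cartridge_grip (a point): point on the cartridge's axis 70 mm above its underside, axes as cartridge_center: the height to pinch. On the +y and -y side of the neck stands a blue sprung tab 24 mm wide (x), 4 mm thick, 88 mm high: 44 mm over both, 34 mm when pinched in. On each a finger ledge sticks out 7 mm, top 47 mm above the underside, and lower a catch, 4 mm, flat top at 24 mm, sloping below
- tab_a (a joint): how far the +y tab is pushed in, in m: 0 = sprung out, 0.005 = fully in, against a stop. 2 N starts it moving, 5 N holds it fully in; its catch comes free at 0.003 to 0.004. Brittle: over 60 N crushes it; 20 to 40 N is a good grip
- tab_b (a joint): the same for the -y tab
- stand_mouth (a point): the white rinse stand, fixed, 100 x 112 mm, 57 mm high; this point is the centre of its flat top. A square socket opens there: 54 mm wide, sloping in over 6 mm to a 46 mm throat 10 mm thick; floor 42 mm below the top. The clipped-in cartridge stands on the floor, its y along the stand's, catches under the throat, 2 mm play upwards. Over 30 N on a caught catch, or 60 N on the cartridge, breaks it
- base_mouth (a point): the black filter base, fixed, 130 x 130 mm, 82 mm high; this point is the centre of its black top. In its middle the blue collar block, 70 x 70 mm, with a socket like the stand's (54 mm mouth, 46 mm throat, floor 42 mm below the blue top), is locked at a height not measured: its top is 0 to 16 mm above the black top. How deep the cartridge must go has to be felt
- base_axis (a point): the same point, for the socket: the tabs belong on its +y and -y sides (white bars on the black top), so the cartridge's y must lie along y here, either way round. A sprung pin stands 8 mm proud of the floor: 5 N when touched, 7.4 N level; then the floor is hard. The tabs spring out under the throat within 2 mm of the floor. Pushing the cap, 15 N snaps them past, but hard. Over 30 N breaks the base
- spent: bystander: the old cartridge, grey with red tabs, 44 x 58 x 88 mm, loose; origin under its centre
- jar: bystander: glass jar with red lid, 84 mm across, 135 mm tall; origin under its centre
- dish1: bystander: glass dessert dish, 110 mm across, 32 mm high; origin under its centre
- dish2: bystander: glass dessert dish, 110 mm across, 32 mm high; origin under its centre
- mug: bystander: white mug, 76 mm across, 85 mm tall; origin under its centre
- tumbler: bystander: amber glass, 68 mm across, 100 mm tall; origin under its centre
- spoon: bystander: spoon lying flat; origin under its middle

How it is judged:
On the way, in this order (a step that is already met when the one before it is completed fails the run):
1. the cartridge has been unclipped and lifted clear of the rinse stand (z of cartridge_center in the frame of stand_mouth above 0.05 m), for 0.1 s.
2. it is down in the filter base with both tabs snapped out under the collar (horizontal distance between cartridge_center and base_mouth below 0.005 m and z of cartridge_center in the frame of base_mouth below 0.0215 m and value of joint each of tab_a, tab_b below 0.0015 m), for 0.2 s.
At the end, for the whole second after the job is handed in: The cartridge rests in the base's socket by itself, upright and along the base (within 5 mm, 0.1 rad and 0.15 rad), both tabs sprung out to within 1.5 mm, its centre less than 21.5 mm above the black top: with the tabs out it can only be so low when they have caught under the collar (all of step 2 and angle between the y axis of cartridge_center and the y axis of base_mouth, either way round below 0.15 rad and angle between cartridge_center's own z axis and vertical below 0.1 rad and linear speed of cartridge below 0.02 m/s); the robot touches nothing.
It fails at once if a tab is crushed (over 60 N from the fingers) (contact force between the fingers and tab_a above 60 N or contact force between the fingers and tab_b above 60 N).
It fails at once if the cartridge is torn at or jammed in the stand (over 60 N, or over 30 N on a catch held by a tab) (contact force between cartridge and stand above 60 N or contact force between any of tab_a, tab_b and stand above 30 N).
It fails at once if the cartridge is rammed into the filter base (over 30 N) (contact force between cartridge and base above 30 N).
It fails at once if a bystander is moved more than 30 mm (distance of any of spent, jar, dish1, dish2, mug, tumbler, spoon from where it was at the start of the episode above 0.03 m).
It also fails if it takes over 51 s, if anything falls off the work surface, if the arm or the gripper's body presses on something with over 40 N, if the wrist force passes 120 N, or if a joint passes its speed limit or range.

## Working session

There is one attempt and no reset: what is moved stays moved. The work goes in short steps, Python scripts to look and compute and a shell command to move; the robot and the scene stay as the last step left them, time stands still between calls to the robot, and variables do not carry over. Pictures are saved under pics/ and viewed, about 8 in all and at most 12, crops included, and the job is handed in when it is done.

```bash
mkdir -p pics; python3 - <<'E'
from workcell import bot,camera,boxes_of,masks_of
import cv2,numpy as np
o=bot.get_obs(); print({k:np.round(v,3).tolist() for k,v in o.items()}, bot.nose_length)
for n in("top","side"):
    p=camera(n); cv2.imwrite(f"pics/{n}0.png",cv2.resize(p["image"][:,:,::-1],(800,600)))
    print(n,p["intrinsics"].round(1).tolist(),p["pose"].round(3).tolist())
    for t in ("cartridge_center","tab_a","stand_mouth","base_mouth","base_axis","spent","jar","dish1","mug","tumbler","spoon"):
        print(t,[(np.round(b["at"],3).tolist(),round(b["score"],2)) for b in boxes_of(p,t)][:3])
E
```

```text
{'clock': 0.0, 'joint_positions': [1.24, 0.312, 0.014, 1.513, -0.004, 1.319, -0.027], 'dq': [-0.002, -0.002, -0.001, 0.001, -0.002, 0.001, 0.001], 'joint_torque': [0.0, -37.991, 0.146, -23.059, 0.012, 0.014, 0.0], 'eef_pos': [0.156, -0.527, 0.252], 'tcp_rot': [-0.102, 0.701, -0.699, 0.102], 'wrist_force': [0.526, -0.298, -0.253], 'moment': [-0.035, 0.029, -0.042], 'finger_gap': 1.0} 0.022
top [[388.5, 0.0, 255.7], [0.0, 388.5, 191.8], [0.0, 0.0, 1.0]] [[0.015, -0.978, 0.207, 0.283], [-1.0, -0.015, 0.001, -0.027], [0.002, -0.207, -0.978, 1.364], [0.0, 0.0, 0.0, 1.0]]
cartridge_center [([0.528, 0.214, 0.086], 0.48)]
tab_a [([0.528, 0.195, 0.074], 0.46)]
stand_mouth [([0.526, 0.212, 0.057], 0.76)]
base_mouth [([0.563, -0.204, 0.082], 0.86), ([0.731, 0.025, 0.056], 0.6)]
base_axis [([0.567, -0.204, 0.082], 0.98)]
spent [([0.734, 0.023, 0.057], 0.48)]
jar [([0.363, 0.43, 0.139], 0.63)]
dish1 [([0.649, 0.424, 0.018], 0.83), ([0.429, -0.012, 0.014], 0.79)]
mug [([0.623, -0.427, 0.037], 0.58)]
tumbler [([0.442, -0.456, 0.064], 0.83)]
spoon [([0.621, 0.001, 0.017], 0.69)]
side [[399.8, 0.0, 253.0], [0.0, 399.8, 193.1], [0.0, 0.0, 1.0]] [[-0.964, -0.201, 0.175, 0.291], [-0.266, 0.685, -0.679, 0.946], [0.016, -0.701, -0.713, 1.096], [0.0, 0.0, 0.0, 1.0]]
cartridge_center [([0.528, 0.229, 0.09], 0.54)]
tab_a [([0.537, 0.241, 0.078], 0.5)]
stand_mouth [([0.524, 0.25, 0.054], 0.66)]
base_mouth [([0.564, -0.168, 0.08], 0.55)]
base_axis [([0.566, -0.168, 0.079], 0.76)]
spent [([0.739, 0.035, 0.044], 0.68)]
jar [([0.362, 0.476, 0.114], 0.63), ([0.648, 0.416, 0.02], 0.28)]
dish1 [([0.427, -0.027, 0.017], 0.95), ([0.649, 0.416, 0.019], 0.94)]
mug [([0.611, -0.401, 0.057], 0.75)]
tumbler [([0.438, -0.424, 0.07], 0.87)]
spoon [([0.564, -0.169, 0.081], 0.57), ([0.582, 0.003, 0.01], 0.55)]
```

View pics/top0.png

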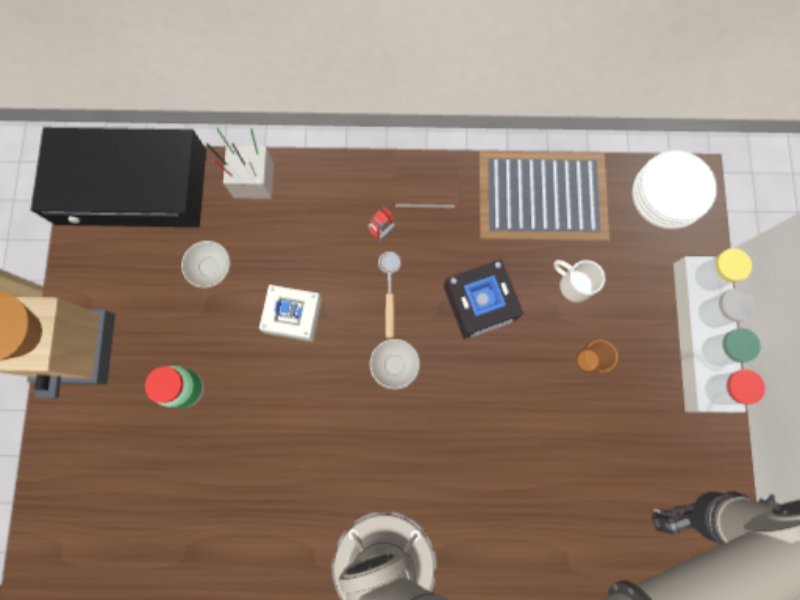

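View pics/side0.png

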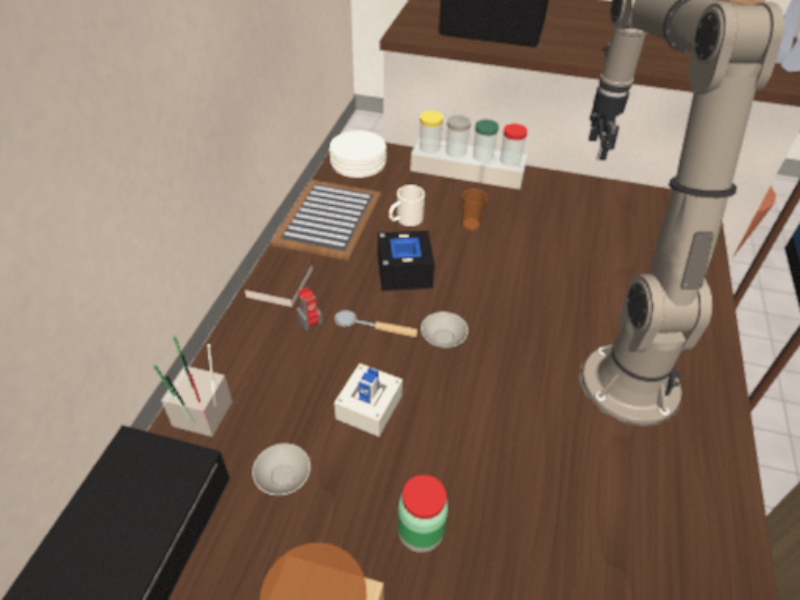

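The top view shows the stand at about (290,312) and the base at about (484,298), both turned. The spent cartridge is at (381,223), and the spoon and a dish lie between stand and base. Next I'll take close crops to get the corners.

```bash
cat > h.py <<'E'
import numpy as np
def proj(p,X):
    T=np.linalg.inv(p["pose"]); c=(T[:3,:3]@np.atleast_2d(X).T).T+T[:3,3]; q=(p["intrinsics"]@c.T).T
    return q[:,:2]/q[:,2:]
def ray(p,uv,z):
    d=p["pose"][:3,:3]@np.linalg.inv(p["intrinsics"])@np.array([uv[0],uv[1],1.]); o=p["pose"][:3,3]
    return o+d*(z-o[2])/d[2]
E
python3 - <<'E'
from workcell import camera
import cv2,numpy as np,pickle
c=[]
D={}
for n,L in(("top",[(160,175),(280,165)]),("side",[(210,228),(236,140)])):
    p=camera(n); D[n]=p
    for u,v in L: c.append(cv2.resize(p["image"][v:v+50,u:u+66,::-1],(396,300),interpolation=cv2.INTER_CUBIC))
pickle.dump(D,open("D.pkl","wb"))
cv2.imwrite("pics/c1.png",np.vstack([np.hstack(c[:2]),np.hstack(c[2:])]))
E
```

```text
(no output)
```

View pics/c1.png

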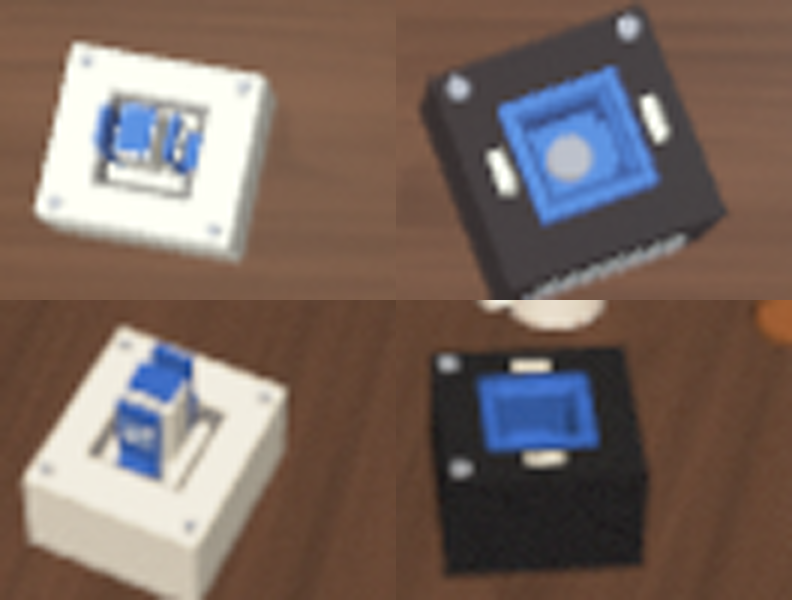

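```bash
cat > fit.py <<'E'
import pickle,numpy as np
from scipy.optimize import least_squares
from h import *
D=pickle.load(open("D.pkl","rb"))
def px(pts,o,c): return (np.array(pts,float)-o+0.5)/6-0.5+c
def match(P,obs):  # nearest assignment
    return np.concatenate([P[np.argmin(np.hypot(*(P-o).T))]-o for o in obs])
def sq(q,a,b,z):
    c,s=np.cos(q[2]),np.sin(q[2]); L=np.array([[a,b],[a,-b],[-a,-b],[-a,b]])/2
    return np.c_[L@np.array([[c,s],[-s,c]])+q[:2],np.full(4,z)]
S={"top":px([(73,42),(266,75),(236,249),(36,215)],(0,0),(160,175)),"side":px([(122,326),(287,390),(198,548),(25,480)],(0,300),(210,228))}
B={"top":px([(428,80),(640,6),(724,212)],(396,0),(280,165)),"side":px([(432,352),(622,348),(645,478),(440,490)],(396,300),(236,140))}
C={"top":px([(500,107),(612,67),(660,183),(545,223)],(396,0),(280,165)),"side":px([(477,376),(583,373),(600,448),(487,452)],(396,300),(236,140))}
W={"top":px([(503,172),(655,118)],(396,0),(280,165)),"side":px([(531,366),(545,459)],(396,300),(236,140))}
for use in (["top"],["side"],["top","side"]):
    r=least_squares(lambda q:np.concatenate([match(proj(D[n],sq(q,.1,.112,.057)),S[n]) for n in use]),[.526,.215,-.165],x_scale=.01)
    print("stand",use,r.x.round(4),np.abs(r.fun).max().round(2))
    f=lambda q:np.concatenate([np.r_[match(proj(D[n],sq(q,.13,.13,.082)),B[n]),match(proj(D[n],sq(q,.07,.07,.082+q[3])),C[n])] for n in use])
    r=least_squares(f,[.56,-.2,.34,.005],x_scale=.01)
    print("base",use,r.x.round(4),np.abs(r.fun).max().round(2))
    for n in use:
        w=[ray(D[n],u,.083) for u in W[n]]; print(" bars mid",((w[0]+w[1])/2).round(4),"len",np.linalg.norm(w[0]-w[1]).round(3),"ang",np.arctan2(-(w[0]-w[1])[0],(w[0]-w[1])[1]).round(3))
E
python3 fit.py
```

```text
stand ['top'] [ 0.5323  0.2152 -0.1469] 0.6
base ['top'] [ 0.5669 -0.2088  0.3644  0.0075] 0.56
 bars mid [ 0.5679 -0.2102  0.083 ] len 0.092 ang 0.36
stand ['side'] [ 0.5312  0.217  -0.1584] 0.31
base ['side'] [ 0.5684 -0.2062  0.3472  0.0031] 0.78
 bars mid [ 0.5677 -0.209   0.083 ] len 0.093 ang -2.785
stand ['top', 'side'] [ 0.5318  0.2159 -0.1525] 0.93
base ['top', 'side'] [ 0.5682 -0.2086  0.3559  0.0015] 0.84
 bars mid [ 0.5679 -0.2102  0.083 ] len 0.092 ang 0.36
 bars mid [ 0.5677 -0.209   0.083 ] len 0.093 ang -2.785
```

```bash
cat >> h.py <<'E'
def go(x,y,z,yaw):
    """tool-axis offset and twist from now to TCP x,y,z, pointing down, jaws along y of a frame at yaw"""
    from workcell import bot
    from scipy.spatial.transform import Rotation as R
    o=bot.get_obs(); R0=R.from_quat(o["tcp_rot"]); p=np.array(o["eef_pos"])
    best=None
    for s in(1,-1):
        zz=s*np.array([-np.sin(yaw),np.cos(yaw),0]); yy=np.array([0,0,-1.]); M=R.from_matrix(np.c_[np.cross(yy,zz),yy,zz])
        t=(R0.inv()*M).as_rotvec()
        if best is None or np.linalg.norm(t)<np.linalg.norm(best): best=t; 
    off=R0.inv().apply(np.array([x,y,z])-p)
    print("clock",round(o["clock"],2),"tcp",p.round(4),"gap",round(o["finger_gap"],3),"F",np.round(o["wrist_force"],1),"q",np.round(o["joint_positions"],2))
    print("tool axes\n",R0.as_matrix().round(3)); print("offset",off.round(4),"twist",best.round(4),"rows",np.linalg.norm(off)/.0417,np.degrees(np.linalg.norm(best))/7.16)
E
python3 -c "
from h import go
go(.532,.216,.22,-.153)"
```

```text
clock 1.3 tcp [ 0.1567 -0.5272  0.2533] gap 1.001 F [0.4 0.3 0.6] q [ 1.24  0.31  0.01  1.51 -0.    1.32 -0.03]
tool axes
 [[-0.959  0.     0.285]
 [-0.285 -0.    -0.959]
 [ 0.    -1.     0.   ]]
offset [-0.5715  0.0333 -0.6055] twist [-0.      0.4419 -0.    ] rows 19.982902206135286 3.5363474943110282
```

```bash
python3 -m creep '[{"fingers":0.085,"offset":[-0.28,0.015,-0.30],"twist":[0,0.22,0]},{"fingers":0.085,"offset":[-0.28,0.015,-0.30],"twist":[0,0.22,0]},{"fingers":0.085,"offset":[-0.28,0.015,-0.30],"twist":[0,0.22,0]},{"fingers":0.085,"offset":[-0.28,0.015,-0.30],"twist":[0,0.22,0]},{"fingers":0.085,"offset":[-0.28,0.015,-0.30],"twist":[0,0.22,0]},{"fingers":0.085,"offset":[-0.28,0.015,-0.30],"twist":[0,0.22,0]},{"fingers":0.085,"offset":[-0.28,0.015,-0.30],"twist":[0,0.22,0]},{"fingers":0.085,"offset":[-0.28,0.015,-0.30],"twist":[0,0.22,0]},{"fingers":0.085,"offset":[-0.28,0.015,-0.30],"twist":[0,0.22,0]},{"fingers":0.085,"offset":[-0.57,0.033,-0.60],"twist":[0,0.44,0]},{"fingers":0.085,"offset":[-0.57,0.033,-0.60],"twist":[0,0.44,0]},{"fingers":0.085,"offset":[-0.57,0.033,-0.60],"twist":[0,0.44,0]}]' 30; python3 -c "
from h import go
go(.532,.216,.22,-.153)"
```

```text
clock: 2.3
eef_pos: [0.3736, -0.0972, 0.2353]
tcp_rot: [-0.056, -0.704, 0.706, 0.055]
wrist_force: [0.5, 0.4, -0.2]
finger_gap: 0.994
clock 2.3 tcp [ 0.3736 -0.0972  0.2353] gap 0.994 F [ 0.5  0.4 -0.2] q [ 0.65 -0.   -0.44  1.93  0.    1.22 -1.52]
tool axes
 [[-0.988  0.001 -0.157]
 [ 0.157 -0.002 -0.988]
 [-0.001 -1.     0.002]]
offset [-0.1073  0.0148 -0.3342] twist [-0.0019 -0.0046 -0.001 ] rows 8.425159102696949 0.040420420618845376
```

```bash
python3 -m creep '[{"fingers":0.085,"offset":[-0.107,0.015,-0.334],"twist":[0,0,0]},{"fingers":0.085,"offset":[-0.107,0.015,-0.334],"twist":[0,0,0]},{"fingers":0.085,"offset":[-0.107,0.015,-0.334],"twist":[0,0,0]},{"fingers":0.085,"offset":[-0.107,0.015,-0.334],"twist":[0,0,0]},{"fingers":0.085,"offset":[-0.107,0.015,-0.334],"twist":[0,0,0]},{"fingers":0.085,"offset":[-0.107,0.015,-0.334],"twist":[0,0,0]},{"fingers":0.085,"offset":[-0.107,0.015,-0.334],"twist":[0,0,0]},{"fingers":0.085,"offset":[-0.107,0.015,-0.334],"twist":[0,0,0]},{"fingers":0.085,"offset":[-0.107,0.015,-0.334],"twist":[0,0,0]},{"fingers":0.085,"offset":[-0.107,0.015,-0.334],"twist":[0,0,0]},{"fingers":0.085,"offset":[-0.107,0.015,-0.334],"twist":[0,0,0]},{"fingers":0.085,"offset":[-0.107,0.015,-0.334],"twist":[0,0,0]}]'; python3 -c "
from h import go
go(.532,.216,.14,-.153)"
```

```text
clock: 3.3
eef_pos: [0.5295, 0.2156, 0.2197]
tcp_rot: [-0.054, -0.704, 0.706, 0.054]
wrist_force: [0.5, 0.4, -0.6]
finger_gap: 0.994
clock 3.3 tcp [0.5295 0.2156 0.2197] gap 0.994 F [ 0.5  0.4 -0.6] q [ 0.04  0.45 -0.66  1.49  0.28  1.3  -2.37]
tool axes
 [[-0.988 -0.001 -0.152]
 [ 0.152 -0.002 -0.988]
 [ 0.    -1.     0.002]]
offset [-0.0024  0.0797 -0.0009] twist [-0.0016  0.0008  0.0003] rows 1.913257167411022 0.014656781356065731
```

```bash
python3 -m creep '[{"fingers":0.085,"offset":[-0.0025,0.04,-0.001],"twist":[0,0,0]},{"fingers":0.085,"offset":[-0.0025,0.07,-0.001],"twist":[0,0,0]},{"fingers":0.085,"offset":[-0.0025,0.09,-0.001],"twist":[0,0,0]},{"fingers":0.085,"offset":[-0.0025,0.09,-0.001],"twist":[0,0,0]},{"fingers":0.085,"offset":[-0.0025,0.09,-0.001],"twist":[0,0,0]}]'; python3 - <<'E'
from h import go
go(.532,.216,.09,-.153)
from workcell import camera
import cv2,numpy as np
c=[]
for n,u,v in(("side",195,200),("top",145,160)):
    p=camera(n); c.append(cv2.resize(p["image"][v:v+75,u:u+80,::-1],(400,375),interpolation=cv2.INTER_CUBIC))
cv2.imwrite("pics/c2.png",np.hstack(c))
E
```

```text
clock: 3.72
eef_pos: [0.5318, 0.2151, 0.1297]
tcp_rot: [-0.054, -0.704, 0.706, 0.055]
wrist_force: [-0.2, 1.2, -0.0]
finger_gap: 0.995
clock 3.72 tcp [0.5318 0.2151 0.1297] gap 0.995 F [-0.2  1.2 -0. ] q [ 0.02  0.54 -0.63  1.6   0.34  1.12 -2.41]
tool axes
 [[-0.988 -0.002 -0.153]
 [ 0.153 -0.002 -0.988]
 [ 0.001 -1.     0.002]]
offset [-0.0001  0.0396 -0.001 ] twist [-0.0023 -0.0005  0.0013] rows 0.9511056453924073 0.02148483278278725
```

View pics/c2.png

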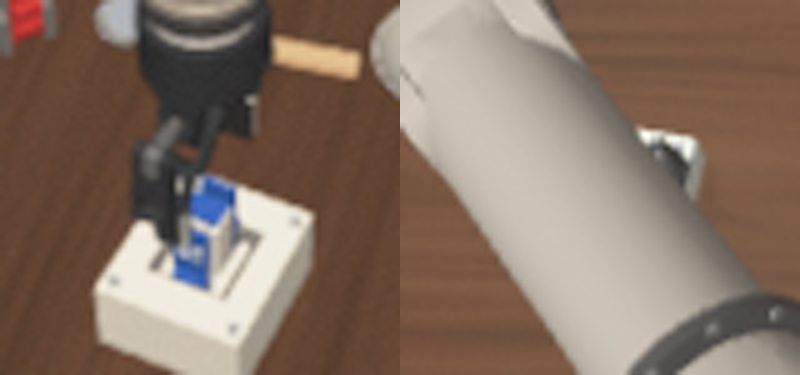

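The side view shows the near finger at (165,200) and the far one at (250,115), on either side of the cartridge at (205,235). I'll descend now.

```bash
python3 -m creep '[{"fingers":0.085,"offset":[0,0.02,-0.001],"twist":[0,0,0]},{"fingers":0.085,"offset":[0,0.035,-0.001],"twist":[0,0,0]},{"fingers":0.085,"offset":[0,0.0395,-0.001],"twist":[0,0,0]},{"fingers":0.085,"offset":[0,0.0395,-0.001],"twist":[0,0,0]}]';  python3 -m creep '[{"fingers":0.055,"offset":[0,0,0],"twist":[0,0,0]},{"fingers":0.055,"offset":[0,0,0],"twist":[0,0,0]},{"fingers":0.055,"offset":[0,0,0],"twist":[0,0,0]},{"fingers":0.05,"offset":[0,0,0],"twist":[0,0,0]},{"fingers":0.046,"offset":[0,0,0],"twist":[0,0,0]}]' 25; python3 - <<'E'
from h import go
go(.532,.216,.09,-.153)
from workcell import camera
import cv2,numpy as np
c=[]
for n,u,v in(("side",195,200),):
    p=camera(n); c.append(cv2.resize(p["image"][v:v+75,u:u+80,::-1],(640,600),interpolation=cv2.INTER_CUBIC))
cv2.imwrite("pics/c3.png",np.hstack(c))
E
```

```text
clock: 4.15
eef_pos: [0.5325, 0.2181, 0.091]
tcp_rot: [-0.054, -0.705, 0.705, 0.053]
wrist_force: [-1.0, 0.1, 0.2]
finger_gap: 0.996
clock: 4.57
eef_pos: [0.5327, 0.2186, 0.0911]
tcp_rot: [0.054, 0.705, -0.705, -0.053]
wrist_force: [-0.4, 0.2, -0.3]
finger_gap: 0.539
clock 4.57 tcp [0.5327 0.2186 0.0911] gap 0.539 F [-0.4  0.2 -0.3] q [ 0.01  0.58 -0.61  1.64  0.37  1.04 -2.44]
tool axes
 [[-0.989  0.001 -0.151]
 [ 0.151  0.    -0.989]
 [-0.001 -1.    -0.   ]]
offset [0.0003 0.0011 0.0027] twist [ 0.0005  0.0018 -0.0009] rows 0.06935675623403914 0.016701671251132196
```

View pics/c3.png

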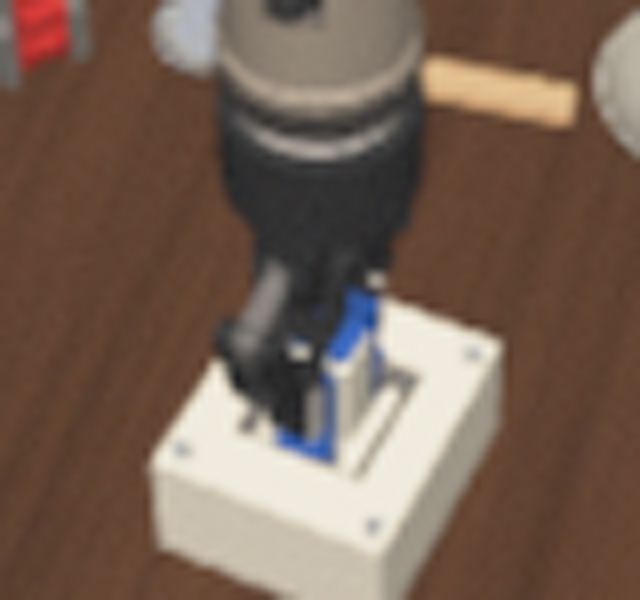

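The fingers straddle the neck over the two blue tabs: the near finger is at (295,400), with its tab showing below at (305,440). I'll make a small recentring move and then pinch.

```bash
python3 -m creep '[{"fingers":0.047,"offset":[0,0.001,0.0025],"twist":[0,0,0]},{"fingers":0.047,"offset":[0,0.001,0.0025],"twist":[0,0,0]},{"fingers":0.042,"offset":[0,0.001,0.0025],"twist":[0,0,0]},{"fingers":0.038,"offset":[0,0.001,0.0025],"twist":[0,0,0]},{"fingers":0.034,"offset":[0,0.001,0.0025],"twist":[0,0,0]},{"fingers":0.03,"offset":[0,0.001,0.0025],"twist":[0,0,0]},{"fingers":0.03,"offset":[0,0.001,0.0025],"twist":[0,0,0]},{"fingers":0.03,"offset":[0,0.001,0.0025],"twist":[0,0,0]}]' 30; python3 - <<'E'
from h import go
go(.532,.216,.09,-.153)
E
```

```text
clock: 5.28
eef_pos: [0.5323, 0.2174, 0.0908]
tcp_rot: [0.054, 0.706, -0.704, -0.053]
wrist_force: [-0.2, 1.5, 5.1]
finger_gap: 0.351
clock 5.28 tcp [0.5323 0.2174 0.0908] gap 0.351 F [-0.2  1.5  5.1] q [ 0.01  0.58 -0.61  1.64  0.37  1.04 -2.44]
tool axes
 [[-0.989  0.002 -0.15 ]
 [ 0.15   0.002 -0.989]
 [-0.001 -1.    -0.002]]
offset [0.0001 0.0008 0.0015] twist [ 0.0023  0.0026 -0.0014] rows 0.040530438334816815 0.03007784478781244
```

```bash
python3 -m creep '[{"fingers":0.028,"offset":[0,0,0],"twist":[0,0,0]},{"fingers":0.026,"offset":[0,0,0],"twist":[0,0,0]},{"fingers":0.026,"offset":[0,0,0],"twist":[0,0,0]},{"fingers":0.026,"offset":[0,0,0],"twist":[0,0,0]}]' 30; python3 - <<'E'
from h import go
go(.532,.216,.09,-.153)
from workcell import camera
import cv2,numpy as np
c=[]
for n,u,v in(("side",205,210),):
    p=camera(n); c.append(cv2.resize(p["image"][v:v+60,u:u+64,::-1],(640,600),interpolation=cv2.INTER_CUBIC))
cv2.imwrite("pics/c4.png",np.hstack(c))
E
```

```text
clock: 5.62
eef_pos: [0.5323, 0.2175, 0.091]
tcp_rot: [0.054, 0.706, -0.704, -0.053]
wrist_force: [-0.2, 2.1, 7.0]
finger_gap: 0.351
clock 5.62 tcp [0.5323 0.2175 0.091 ] gap 0.351 F [-0.2  2.1  7. ] q [ 0.01  0.58 -0.61  1.64  0.37  1.04 -2.44]
tool axes
 [[-0.989  0.002 -0.15 ]
 [ 0.15   0.002 -0.989]
 [-0.001 -1.    -0.002]]
offset [0.0001 0.001  0.0015] twist [ 0.0023  0.0027 -0.0015] rows 0.04290822168949117 0.030457937417717674
```

View pics/c4.png

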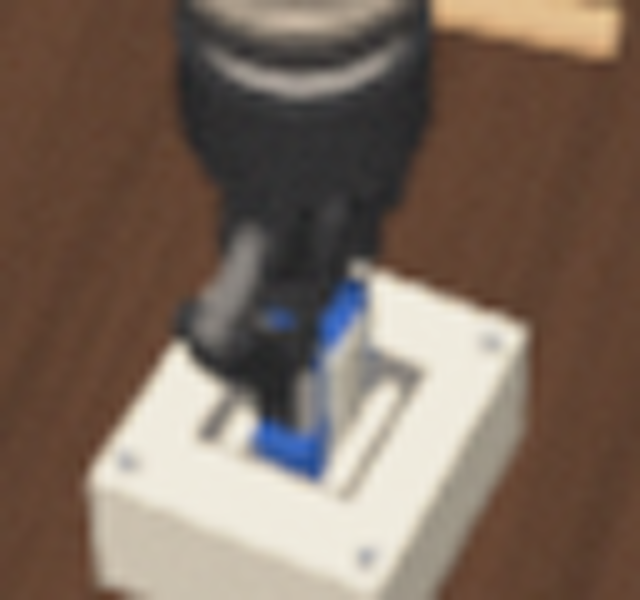

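The fingers stopped at gap 0.351 against a command of 0.026, and the near tab is pushed in with its ledge showing at (290,455). That means it is gripped. I'll lift in tiny steps and watch the force.

```bash
python3 -m creep '[{"fingers":0.026,"offset":[0,-0.001,0],"twist":[0,0,0]},{"fingers":0.026,"offset":[0,-0.002,0],"twist":[0,0,0]},{"fingers":0.026,"offset":[0,-0.003,0],"twist":[0,0,0]},{"fingers":0.026,"offset":[0,-0.003,0],"twist":[0,0,0]}]' 30; python3 -m creep '[{"fingers":0.026,"offset":[0,-0.001,0],"twist":[0,0,0]},{"fingers":0.026,"offset":[0,-0.002,0],"twist":[0,0,0]},{"fingers":0.026,"offset":[0,-0.003,0],"twist":[0,0,0]}]' 30
```

```text
clock: 6.0
eef_pos: [0.5319, 0.2172, 0.092]
tcp_rot: [0.053, 0.706, -0.704, -0.053]
wrist_force: [2.5, 4.5, -3.0]
finger_gap: 0.346
clock: 6.25
eef_pos: [0.5313, 0.2172, 0.0944]
tcp_rot: [0.053, 0.706, -0.704, -0.054]
wrist_force: [1.8, 4.9, -5.9]
finger_gap: 0.351
```

```bash
python3 -m creep '[{"fingers":0.026,"offset":[0,-0.002,-0.001],"twist":[0,0,0]},{"fingers":0.026,"offset":[0,-0.004,-0.001],"twist":[0,0,0]},{"fingers":0.026,"offset":[0,-0.006,-0.001],"twist":[0,0,0]}]' 30; python3 -m creep '[{"fingers":0.026,"offset":[0,-0.003,0],"twist":[0,0,0]},{"fingers":0.026,"offset":[0,-0.007,0],"twist":[0,0,0]},{"fingers":0.026,"offset":[0,-0.011,0],"twist":[0,0,0]}]' 30
```

```text
clock: 6.5
eef_pos: [0.5314, 0.2173, 0.1009]
tcp_rot: [0.053, 0.705, -0.705, -0.054]
wrist_force: [0.9, 4.9, -5.4]
finger_gap: 0.345
clock: 6.75
eef_pos: [0.5317, 0.2171, 0.1128]
tcp_rot: [0.053, 0.705, -0.705, -0.054]
wrist_force: [1.4, 3.8, -3.8]
finger_gap: 0.343
```

```bash
python3 -m creep '[{"fingers":0.026,"offset":[0,-0.01,0],"twist":[0,0,0]},{"fingers":0.026,"offset":[0,-0.025,0],"twist":[0,0,0]},{"fingers":0.026,"offset":[0,-0.05,0],"twist":[0,0,0]},{"fingers":0.026,"offset":[0,-0.08,0],"twist":[0,0,0]},{"fingers":0.026,"offset":[0,-0.11,0],"twist":[0,0,0]},{"fingers":0.026,"offset":[0,-0.11,0],"twist":[0,0,0]},{"fingers":0.026,"offset":[0,-0.11,0],"twist":[0,0,0]}]' 30;  python3 - <<'E'
from h import *
go(.568,-.209,.22,.356)
from workcell import camera
import cv2,numpy as np
p=camera("side"); print(proj(p,[[.532,.216,.18],[.532,.216,.2]]))
u,v=205,150
cv2.imwrite("pics/c5.png",cv2.resize(p["image"][v:v+90,u-20:u+76,::-1],(640,600),interpolation=cv2.INTER_CUBIC))
E
```

```text
clock: 7.33
eef_pos: [0.5332, 0.2152, 0.225]
tcp_rot: [-0.056, -0.704, 0.706, 0.053]
wrist_force: [-1.1, -0.7, -2.4]
finger_gap: 0.343
clock 7.33 tcp [0.5332 0.2152 0.225 ] gap 0.343 F [-1.1 -0.7 -2.4] q [ 0.04  0.45 -0.66  1.47  0.29  1.31 -2.37]
tool axes
 [[-0.988  0.004 -0.152]
 [ 0.152 -0.002 -0.988]
 [-0.004 -1.     0.002]]
offset [-0.099   0.0062  0.414 ] twist [-0.0028 -0.509  -0.0038] rows 10.208163907018717 4.072986994407321
[[235.24973161 224.76240678]
 [235.14510179 220.38449932]]
```

View pics/c5.png

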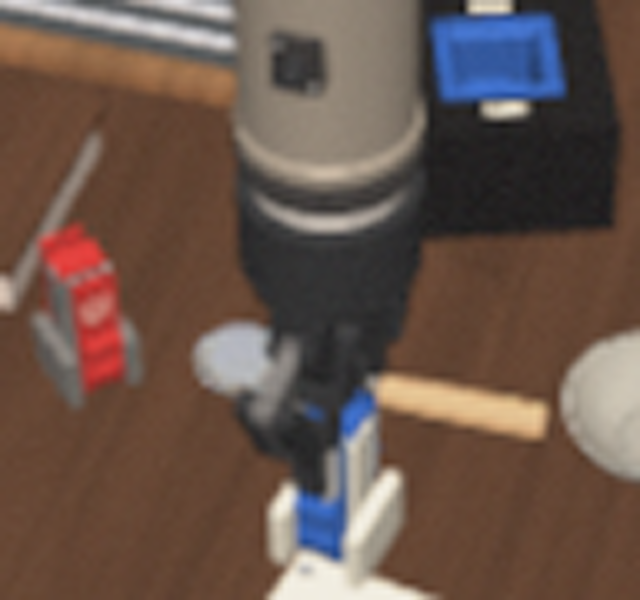

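The cartridge is out of the stand and hanging in the jaws, with its blue tab at (320,510) and foot cheeks at (285,520) and (375,530). Next is the carry to above the base.

```bash
python3 -m creep '[{"fingers":0.026,"offset":[-0.005,0,0.02],"twist":[0,-0.03,0]},{"fingers":0.026,"offset":[-0.012,0,0.05],"twist":[0,-0.08,0]},{"fingers":0.026,"offset":[-0.022,0,0.09],"twist":[0,-0.13,0]},{"fingers":0.026,"offset":[-0.031,0,0.13],"twist":[0,-0.18,0]},{"fingers":0.026,"offset":[-0.041,0,0.17],"twist":[0,-0.23,0]},{"fingers":0.026,"offset":[-0.050,0,0.21],"twist":[0,-0.28,0]},{"fingers":0.026,"offset":[-0.06,0,0.25],"twist":[0,-0.33,0]},{"fingers":0.026,"offset":[-0.07,0,0.29],"twist":[0,-0.38,0]},{"fingers":0.026,"offset":[-0.079,0.001,0.33],"twist":[0,-0.43,0]},{"fingers":0.026,"offset":[-0.088,0.003,0.37],"twist":[-0.001,-0.47,-0.002]},{"fingers":0.026,"offset":[-0.095,0.005,0.4],"twist":[-0.002,-0.5,-0.004]},{"fingers":0.026,"offset":[-0.099,0.006,0.413],"twist":[-0.003,-0.509,-0.004]}]' 30;  python3 - <<'E'
from h import *
go(.568,-.208,.2,.356)
E
```

```text
clock: 8.38
eef_pos: [0.564, -0.2159, 0.213]
tcp_rot: [0.127, -0.696, 0.697, -0.118]
wrist_force: [0.5, -0.9, -3.3]
finger_gap: 0.343
clock 8.38 tcp [ 0.564  -0.2159  0.213 ] gap 0.343 F [ 0.5 -0.9 -3.3] q [ 0.75  0.53 -0.64  1.39  0.32  1.34 -1.13]
tool axes
 [[-0.94  -0.013  0.341]
 [-0.341 -0.003 -0.94 ]
 [ 0.013 -1.    -0.002]]
offset [-0.0066  0.0129 -0.006 ] twist [ 0.002  -0.0075  0.0127] rows 0.3772228080385414 0.1192166952440311
```

```bash
python3 -m creep '[{"fingers":0.026,"offset":[-0.0066,0.014,-0.006],"twist":[0.002,-0.0075,0.0127]},{"fingers":0.026,"offset":[-0.0066,0.025,-0.006],"twist":[0.002,-0.0075,0.0127]},{"fingers":0.026,"offset":[-0.0066,0.025,-0.006],"twist":[0.002,-0.0075,0.0127]},{"fingers":0.026,"offset":[-0.0066,0.025,-0.006],"twist":[0.002,-0.0075,0.0127]}]' 30;  python3 - <<'E'
from h import *
go(.568,-.208,.185,.356)
from workcell import camera
import cv2,numpy as np,pickle
c=[];D={}
for n,u,v in(("side",236,105),("top",275,150)):
    p=camera(n); D[n]=p; c.append(cv2.resize(p["image"][v:v+80,u:u+66,::-1],(396,480),interpolation=cv2.INTER_CUBIC))
pickle.dump(D,open("D2.pkl","wb"))
cv2.imwrite("pics/c6.png",np.hstack(c))
E
```

```text
clock: 8.72
eef_pos: [0.5698, -0.1973, 0.1894]
tcp_rot: [-0.128, 0.697, -0.693, 0.13]
wrist_force: [0.3, 0.5, -2.7]
finger_gap: 0.345
clock 8.72 tcp [ 0.5698 -0.1973  0.1894] gap 0.345 F [ 0.3  0.5 -2.7] q [ 0.73  0.54 -0.65  1.44  0.32  1.27 -1.14]
tool axes
 [[-0.933  0.003  0.359]
 [-0.359  0.006 -0.933]
 [-0.005 -1.    -0.005]]
offset [0.0055 0.0043 0.0093] twist [ 0.0049  0.0113 -0.0046] rows 0.28000706007421006 0.10486046612628933
```

View pics/c6.png

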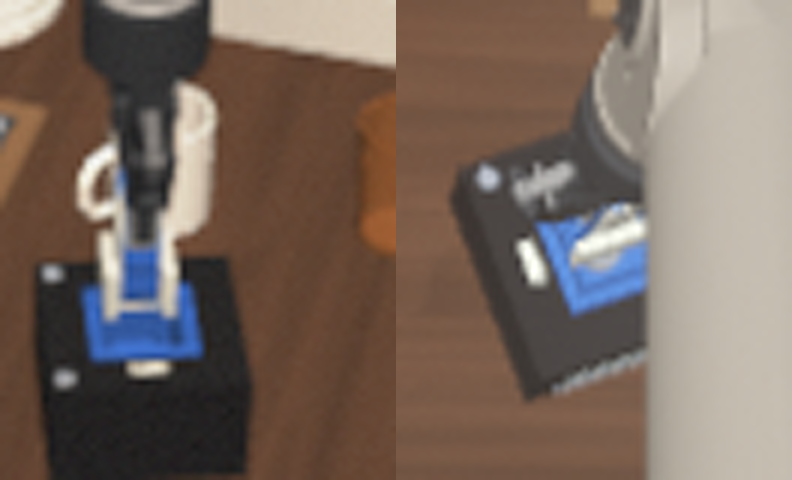

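The side view shows the cartridge over the blue collar, foot cheeks at (110,280) and (172,275). The arm hadn't settled before I measured, so I'll settle it and compare the foot corners with their predicted positions.

```bash
python3 -m creep '[{"fingers":0.026,"offset":[0.005,0.0,0.009],"twist":[0.004,0.01,-0.004]},{"fingers":0.026,"offset":[0.005,0.0,0.009],"twist":[0.004,0.01,-0.004]},{"fingers":0.026,"offset":[0.005,0.0,0.009],"twist":[0.004,0.01,-0.004]},{"fingers":0.026,"offset":[0.005,0.0,0.009],"twist":[0.004,0.01,-0.004]},{"fingers":0.026,"offset":[0.005,0.0,0.009],"twist":[0.004,0.01,-0.004]},{"fingers":0.026,"offset":[0.005,0.0,0.009],"twist":[0.004,0.01,-0.004]}]' 30;  python3 - <<'E'
from h import *
go(.568,-.208,.185,.356)
from workcell import camera,bot
from scipy.spatial.transform import Rotation as R
import cv2,numpy as np,pickle
p=camera("side"); o=bot.get_obs(); M=R.from_quat(o["tcp_rot"]).as_matrix()
u,v=240,120
X=[np.array(o["eef_pos"])+M@np.array([a*.022,h,b*.022]) for h in(.076,.042) for a in(1,-1) for b in(1,-1)]
print(((proj(p,X)-[u,v]+.5)*12).round(0).tolist())
from fit import sq
print(((proj(p,sq([.568,-.208,.356],.13,.13,.082))-[u,v]+.5)*12).round(0).tolist())
cv2.imwrite("pics/c7.png",cv2.resize(p["image"][v:v+50,u:u+50,::-1],(600,600),interpolation=cv2.INTER_CUBIC))
E
```

```text
clock: 9.32
eef_pos: [0.5704, -0.2082, 0.1916]
tcp_rot: [0.123, -0.696, 0.696, -0.127]
wrist_force: [-0.1, -0.1, -2.6]
finger_gap: 0.347
clock 9.32 tcp [ 0.5704 -0.2082  0.1916] gap 0.347 F [-0.1 -0.1 -2.6] q [ 0.74  0.54 -0.64  1.43  0.33  1.27 -1.14]
tool axes
 [[-0.937  0.006  0.348]
 [-0.348  0.    -0.937]
 [-0.006 -1.     0.002]]
offset [ 0.0022  0.0066 -0.001 ] twist [-0.0021 -0.0003 -0.0059] rows 0.1693013967070721 0.050137006776991164
[[291.0, 340.0], [305.0, 428.0], [155.0, 345.0], [167.0, 433.0], [295.0, 256.0], [310.0, 344.0], [157.0, 261.0], [169.0, 349.0]]
stand ['top'] [ 0.5323  0.2152 -0.1469] 0.6
base ['top'] [ 0.5669 -0.2088  0.3644  0.0075] 0.56
 bars mid [ 0.5679 -0.2102  0.083 ] len 0.092 ang 0.36
stand ['side'] [ 0.5312  0.217  -0.1584] 0.31
base ['side'] [ 0.5684 -0.2062  0.3472  0.0031] 0.78
 bars mid [ 0.5677 -0.209   0.083 ] len 0.093 ang -2.785
stand ['top', 'side'] [ 0.5318  0.2159 -0.1525] 0.93
base ['top', 'side'] [ 0.5682 -0.2086  0.3559  0.0015] 0.84
 bars mid [ 0.5679 -0.2102  0.083 ] len 0.092 ang 0.36
 bars mid [ 0.5677 -0.209   0.083 ] len 0.093 ang -2.785
[[49.0, 612.0], [22.0, 350.0], [410.0, 333.0], [460.0, 593.0]]
```

View pics/c7.png

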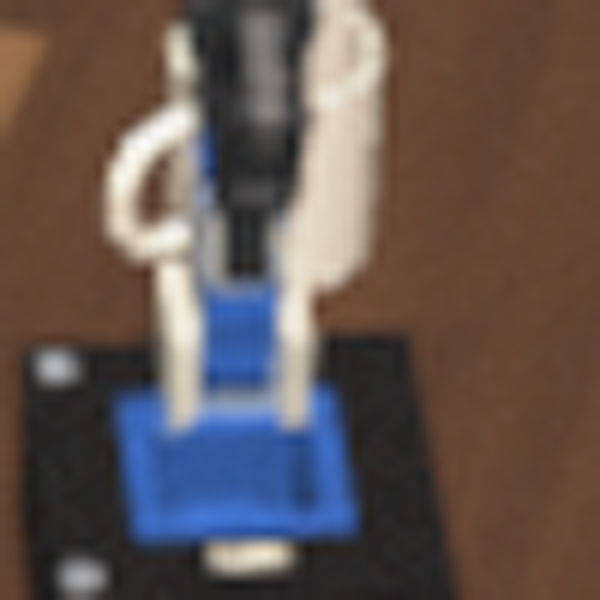

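The foot corners I see, (308,430) and (168,432), match the predicted (305,428) and (167,433), so the cartridge is centred on the TCP within 1 mm. I'll correct by 2 mm and go down.

```bash
python3 -m creep '[{"fingers":0.026,"offset":[0.0022,0.004,-0.001],"twist":[-0.002,0,-0.006]},{"fingers":0.026,"offset":[0.0022,0.009,-0.001],"twist":[-0.002,0,-0.006]},{"fingers":0.026,"offset":[0.0022,0.012,-0.001],"twist":[-0.002,0,-0.006]},{"fingers":0.026,"offset":[0.0022,0.012,-0.001],"twist":[-0.002,0,-0.006]},{"fingers":0.026,"offset":[0.0022,0.012,-0.001],"twist":[-0.002,0,-0.006]}]' 30;  python3 -c "
from h import *
go(.568,-.208,.170,.356)"
```

```text
clock: 9.78
eef_pos: [0.5676, -0.2083, 0.1789]
tcp_rot: [-0.125, 0.696, -0.696, 0.124]
wrist_force: [-0.0, -0.1, -2.4]
finger_gap: 0.348
clock 9.78 tcp [ 0.5676 -0.2083  0.1789] gap 0.348 F [-0.  -0.1 -2.4] q [ 0.74  0.55 -0.64  1.45  0.33  1.25 -1.14]
tool axes
 [[-0.938 -0.001  0.348]
 [-0.348  0.    -0.938]
 [ 0.001 -1.    -0.001]]
offset [-0.0005  0.0089 -0.0001] twist [ 0.0006 -0.0007  0.0013] rows 0.21258103832215322 0.012431791560765008
```

```bash
python3 -m creep '[{"fingers":0.026,"offset":[0,0.003,0],"twist":[0,0,0]},{"fingers":0.026,"offset":[0,0.006,0],"twist":[0,0,0]},{"fingers":0.026,"offset":[0,0.008,0],"twist":[0,0,0]},{"fingers":0.026,"offset":[0,0.01,0],"twist":[0,0,0]},{"fingers":0.026,"offset":[0,0.01,0],"twist":[0,0,0]}]' 30;  python3 -c "
from h import *
go(.568,-.208,.160,.356)"
```

```text
clock: 10.2
eef_pos: [0.5676, -0.2083, 0.1688]
tcp_rot: [-0.125, 0.696, -0.696, 0.125]
wrist_force: [-0.0, -0.3, -3.6]
finger_gap: 0.347
clock 10.2 tcp [ 0.5676 -0.2083  0.1688] gap 0.347 F [-0.  -0.3 -3.6] q [ 0.74  0.56 -0.63  1.46  0.34  1.23 -1.15]
tool axes
 [[-0.938 -0.001  0.348]
 [-0.348  0.    -0.938]
 [ 0.001 -1.    -0.   ]]
offset [-0.0005  0.0088 -0.0001] twist [ 0.0005 -0.0006  0.0012] rows 0.2119954092283332 0.011800555576927784
```

```bash
python3 -m creep '[{"fingers":0.026,"offset":[0,0.002,0],"twist":[0,0,0]},{"fingers":0.026,"offset":[0,0.004,0],"twist":[0,0,0]},{"fingers":0.026,"offset":[0,0.006,0],"twist":[0,0,0]},{"fingers":0.026,"offset":[0,0.006,0],"twist":[0,0,0]}]' 30;  python3 -c "
from h import *
go(.568,-.208,.160,.356)"
```

```text
clock: 10.53
eef_pos: [0.5676, -0.2083, 0.1629]
tcp_rot: [-0.125, 0.696, -0.696, 0.125]
wrist_force: [-0.4, 0.3, -3.9]
finger_gap: 0.346
clock 10.53 tcp [ 0.5676 -0.2083  0.1629] gap 0.346 F [-0.4  0.3 -3.9] q [ 0.74  0.56 -0.63  1.47  0.34  1.22 -1.15]
tool axes
 [[-0.938 -0.001  0.348]
 [-0.348  0.    -0.938]
 [ 0.001 -1.    -0.   ]]
offset [-0.0005  0.0029 -0.0001] twist [ 0.0004 -0.0006  0.0012] rows 0.07034754298803737 0.011143524331471585
```

```bash
for i in 1 2 3; do python3 -m creep '[{"fingers":0.026,"offset":[0,0.0015,0],"twist":[0,0,0]},{"fingers":0.026,"offset":[0,0.003,0],"twist":[0,0,0]},{"fingers":0.026,"offset":[0,0.003,0],"twist":[0,0,0]}]' 30 | grep -E "eef|wrist"; done
```

```text
eef_pos: [0.5677, -0.2083, 0.1601]
wrist_force: [-0.2, -0.1, -2.5]
eef_pos: [0.5677, -0.2083, 0.1571]
wrist_force: [-0.6, -0.0, -3.1]
eef_pos: [0.5677, -0.2083, 0.154]
wrist_force: [-0.0, 0.5, -2.8]
```

```bash
for i in 1 2 3; do python3 -m creep '[{"fingers":0.026,"offset":[0,0.0015,0],"twist":[0,0,0]},{"fingers":0.026,"offset":[0,0.003,0],"twist":[0,0,0]},{"fingers":0.026,"offset":[0,0.003,0],"twist":[0,0,0]}]' 30 | grep -E "eef|wrist"; done
```

```text
eef_pos: [0.5679, -0.2082, 0.1511]
wrist_force: [-0.5, 0.3, -2.9]
eef_pos: [0.5679, -0.2082, 0.1481]
wrist_force: [0.2, -0.0, -3.1]
eef_pos: [0.5679, -0.2083, 0.1451]
wrist_force: [0.6, -0.7, -3.2]
```

```bash
for i in 1 2 3; do python3 -m creep '[{"fingers":0.026,"offset":[0,0.0015,0],"twist":[0,0,0]},{"fingers":0.026,"offset":[0,0.003,0],"twist":[0,0,0]},{"fingers":0.026,"offset":[0,0.003,0],"twist":[0,0,0]}]' 30 | grep -E "clock|eef|wrist|gap"; done
```

```text
clock: 12.28
eef_pos: [0.5679, -0.2083, 0.1421]
wrist_force: [-0.3, 0.5, -3.2]
finger_gap: 0.346
clock: 12.53
eef_pos: [0.5679, -0.2083, 0.1391]
wrist_force: [-0.3, 0.2, -1.7]
finger_gap: 0.346
clock: 12.78
eef_pos: [0.5679, -0.2083, 0.1361]
wrist_force: [0.7, -0.0, -3.2]
finger_gap: 0.341
```

```bash
for i in 1 2 3; do python3 -m creep '[{"fingers":0.026,"offset":[0,0.001,0],"twist":[0,0,0]},{"fingers":0.026,"offset":[0,0.002,0],"twist":[0,0,0]},{"fingers":0.026,"offset":[0,0.002,0],"twist":[0,0,0]}]' 30 | grep -E "clock|eef|wrist|gap"; done
```

```text
clock: 13.03
eef_pos: [0.5679, -0.2083, 0.1343]
wrist_force: [0.4, 0.4, -3.5]
finger_gap: 0.343
clock: 13.28
eef_pos: [0.5679, -0.2083, 0.1322]
wrist_force: [-0.3, 0.6, -2.4]
finger_gap: 0.341
clock: 13.53
eef_pos: [0.568, -0.2083, 0.1302]
wrist_force: [0.1, -0.5, -3.2]
finger_gap: 0.341
```

```bash
for i in 1 2; do python3 -m creep '[{"fingers":0.026,"offset":[0,0.001,0],"twist":[0,0,0]},{"fingers":0.026,"offset":[0,0.002,0],"twist":[0,0,0]},{"fingers":0.026,"offset":[0,0.002,0],"twist":[0,0,0]}]' 30 | grep -E "clock|eef|wrist|gap"; done
```

```text
clock: 13.78
eef_pos: [0.5679, -0.2083, 0.1282]
wrist_force: [-0.4, 0.3, -2.8]
finger_gap: 0.341
clock: 14.03
eef_pos: [0.5679, -0.2083, 0.1262]
wrist_force: [2.2, 0.3, -1.8]
finger_gap: 0.347
```

```bash
for i in 1 2; do python3 -m creep '[{"fingers":0.026,"offset":[0,0.001,0],"twist":[0,0,0]},{"fingers":0.026,"offset":[0,0.0015,0],"twist":[0,0,0]},{"fingers":0.026,"offset":[0,0.0015,0],"twist":[0,0,0]}]' 30 | grep -E "clock|eef|wrist|gap"; done
```

```text
clock: 14.28
eef_pos: [0.5681, -0.2083, 0.1256]
wrist_force: [-1.2, 0.8, 1.2]
finger_gap: 0.345
clock: 14.53
eef_pos: [0.5681, -0.2083, 0.1238]
wrist_force: [-0.6, 1.0, 3.3]
finger_gap: 0.352
```

The pin was touched at TCP z ≈ 0.126, so the floor should be near 0.118.

```bash
for i in 1 2 3; do python3 -m creep '[{"fingers":0.026,"offset":[0,0.0005,0],"twist":[0,0,0]},{"fingers":0.026,"offset":[0,0.001,0],"twist":[0,0,0]},{"fingers":0.026,"offset":[0,0.001,0],"twist":[0,0,0]}]' 30 | grep -E "clock|eef|wrist|gap"; done
```

```text
clock: 14.78
eef_pos: [0.5681, -0.2083, 0.1226]
wrist_force: [-0.9, 0.3, 3.7]
finger_gap: 0.345
clock: 15.03
eef_pos: [0.5681, -0.2083, 0.1215]
wrist_force: [-1.4, -0.2, 3.3]
finger_gap: 0.34
clock: 15.28
eef_pos: [0.5681, -0.2083, 0.1205]
wrist_force: [-1.1, 0.9, 3.6]
finger_gap: 0.343
```

```bash
for i in 1 2; do python3 -m creep '[{"fingers":0.026,"offset":[0,0.0005,0],"twist":[0,0,0]},{"fingers":0.026,"offset":[0,0.0008,0],"twist":[0,0,0]},{"fingers":0.026,"offset":[0,0.0008,0],"twist":[0,0,0]}]' 30 | grep -E "clock|eef|wrist|gap"; done
```

```text
clock: 15.53
eef_pos: [0.5681, -0.2083, 0.1197]
wrist_force: [0.1, -0.1, 3.9]
finger_gap: 0.342
clock: 15.78
eef_pos: [0.5681, -0.2083, 0.1189]
wrist_force: [-0.5, 0.3, 4.9]
finger_gap: 0.345
```

```bash
python3 -m creep '[{"fingers":0.026,"offset":[0,0.0005,0],"twist":[0,0,0]},{"fingers":0.026,"offset":[0,0.0008,0],"twist":[0,0,0]},{"fingers":0.026,"offset":[0,0.0008,0],"twist":[0,0,0]}]' 30 | grep -E "clock|eef|wrist|gap"
```

```text
clock: 16.03
eef_pos: [0.568, -0.2083, 0.1181]
wrist_force: [0.4, 1.0, 4.1]
finger_gap: 0.348
```

```bash
for i in 1 2; do python3 -m creep '[{"fingers":0.026,"offset":[0,0.0003,0],"twist":[0,0,0]},{"fingers":0.026,"offset":[0,0.0006,0],"twist":[0,0,0]},{"fingers":0.026,"offset":[0,0.0006,0],"twist":[0,0,0]}]' 30 | grep -E "clock|eef|wrist|gap"; done
```

```text
clock: 16.28
eef_pos: [0.568, -0.2083, 0.1176]
wrist_force: [-0.7, 0.6, 5.0]
finger_gap: 0.345
clock: 16.53
eef_pos: [0.5681, -0.2083, 0.1176]
wrist_force: [-1.6, 0.7, 8.1]
finger_gap: 0.345
```

It met the floor at 0.1176: the force rose with no further travel, about 11 N on the base. I'll open the fingers while holding a slight press against the pin.

```bash
python3 -m creep '[{"fingers":0.026,"offset":[0,0.0007,0],"twist":[0,0,0]},{"fingers":0.036,"offset":[0,0.001,0],"twist":[0,0,0]},{"fingers":0.046,"offset":[0,0.0015,0],"twist":[0,0,0]},{"fingers":0.056,"offset":[0,0.0015,0],"twist":[0,0,0]},{"fingers":0.062,"offset":[0,0.0015,0],"twist":[0,0,0]},{"fingers":0.062,"offset":[0,0.0,0],"twist":[0,0,0]},{"fingers":0.062,"offset":[0,0.0,0],"twist":[0,0,0]}]' 20; python3 - <<'E'
from h import *
go(.568,-.208,.118,.356)
from workcell import camera
import cv2
p=camera("side")
u,v=240,120
cv2.imwrite("pics/c8.png",cv2.resize(p["image"][v:v+50,u:u+50,::-1],(600,600),interpolation=cv2.INTER_CUBIC))
E
```

```text
clock: 17.12
eef_pos: [0.5677, -0.2084, 0.1165]
tcp_rot: [-0.125, 0.696, -0.696, 0.125]
wrist_force: [-0.9, -0.1, 0.3]
finger_gap: 0.724
clock 17.12 tcp [ 0.5677 -0.2084  0.1165] gap 0.724 F [-0.9 -0.1  0.3] q [ 0.73  0.61 -0.61  1.53  0.37  1.13 -1.18]
tool axes
 [[-0.938 -0.001  0.348]
 [-0.348 -0.    -0.938]
 [ 0.001 -1.    -0.   ]]
offset [-0.0004 -0.0015 -0.0003] twist [ 0.0003 -0.0008  0.0009] rows 0.03790012106854915 0.009320690340546337
```

View pics/c8.png

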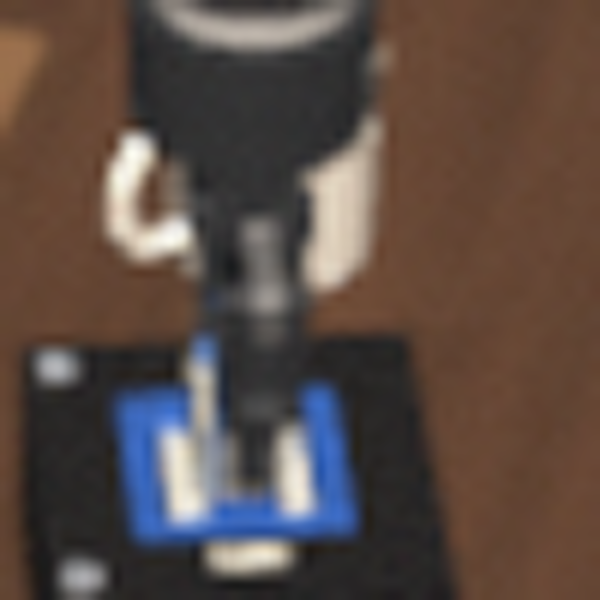

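The cartridge sits in the collar with its foot cheeks sunk in at (180,480) and (295,480), and the fingers are free with about 0 N on the wrist. I'll open fully and go straight up.

```bash
python3 -m creep '[{"fingers":0.08,"offset":[0,-0.002,0],"twist":[0,0,0]},{"fingers":0.08,"offset":[0,-0.004,0],"twist":[0,0,0]},{"fingers":0.08,"offset":[0,-0.015,0],"twist":[0,0,0]},{"fingers":0.08,"offset":[0,-0.04,0],"twist":[0,0,0]},{"fingers":0.08,"offset":[0,-0.08,0],"twist":[0,0,0]},{"fingers":0.08,"offset":[0,-0.12,0],"twist":[0,0,0]},{"fingers":0.08,"offset":[0.04,-0.14,0],"twist":[0,0,0]},{"fingers":0.08,"offset":[0.08,-0.14,0],"twist":[0,0,0]},{"fingers":0.08,"offset":[0.12,-0.14,0],"twist":[0,0,0]},{"fingers":0.08,"offset":[0.15,-0.14,0],"twist":[0,0,0]},{"fingers":0.08,"offset":[0.15,-0.14,0],"twist":[0,0,0]}]' 20; python3 - <<'E'
from h import *
from workcell import camera,boxes_of
import cv2
c=[]
for n,u,v in(("side",240,120),("top",285,150)):
    p=camera(n); c.append(cv2.resize(p["image"][v:v+60,u:u+48,::-1],(400,500),interpolation=cv2.INTER_CUBIC))
    s=8.333
    cz,sz=np.cos(.356),np.sin(.356)
    for cap in (.125,.129,.133,.137,.141): # cap top height if seated 82+..  floor at ~.042
        X=[[.568+a*cz-b*sz,-.208+a*sz+b*cz,cap] for a in(.012,-.012) for b in(.022,-.022)]
        print(n,cap,((proj(p,X)-[u,v]+.5)*s).round(0).astype(int).tolist())
    for t in("cartridge_center","tab_a","spent","jar","dish1","mug","tumbler"): print(t,[(np.round(b["at"],3).tolist(),round(b["score"],2)) for b in boxes_of(p,t)][:2])
cv2.imwrite("pics/c9.png",np.hstack(c))
E
```

```text
clock: 18.08
eef_pos: [0.421, -0.2651, 0.2577]
tcp_rot: [0.124, -0.695, 0.698, -0.119]
wrist_force: [-1.2, -0.8, -0.2]
finger_gap: 0.938
side 0.125 [[144, 286], [135, 224], [197, 283], [187, 222]]
side 0.129 [[144, 279], [135, 217], [197, 276], [187, 215]]
side 0.133 [[145, 272], [136, 211], [197, 270], [188, 208]]
side 0.137 [[145, 265], [136, 204], [198, 263], [188, 202]]
side 0.141 [[145, 258], [136, 197], [198, 256], [188, 195]]
cartridge_center [([0.572, -0.193, 0.109], 0.59), ([0.559, -0.167, 0.08], 0.5)]
tab_a []
spent [([0.74, 0.039, 0.044], 0.69)]
jar [([0.587, 0.005, 0.007], 0.53)]
dish1 [([0.428, -0.028, 0.017], 0.93), ([0.648, 0.415, 0.017], 0.75)]
mug [([0.612, -0.399, 0.057], 0.77)]
tumbler [([0.438, -0.423, 0.062], 0.87), ([0.534, 0.23, 0.055], 0.48)]
top 0.125 [[160, 294], [264, 258], [182, 350], [286, 314]]
top 0.129 [[161, 292], [265, 255], [183, 348], [288, 311]]
top 0.133 [[162, 289], [267, 253], [184, 346], [290, 309]]
top 0.137 [[163, 287], [269, 250], [186, 344], [291, 307]]
top 0.141 [[165, 285], [270, 248], [187, 342], [293, 305]]
cartridge_center [([0.564, -0.205, 0.114], 0.57), ([0.533, 0.219, 0.056], 0.32)]
tab_a [([0.559, -0.185, 0.106], 0.48), ([0.729, 0.026, 0.055], 0.38)]
spent [([0.564, -0.206, 0.116], 0.74), ([0.733, 0.024, 0.056], 0.48)]
jar [([0.364, 0.43, 0.139], 0.56)]
dish1 [([0.649, 0.424, 0.015], 0.77), ([0.427, -0.013, 0.019], 0.58)]
mug [([0.637, -0.444, 0.042], 0.8), ([0.558, -0.186, 0.105], 0.71)]
tumbler []
```

View pics/c9.png

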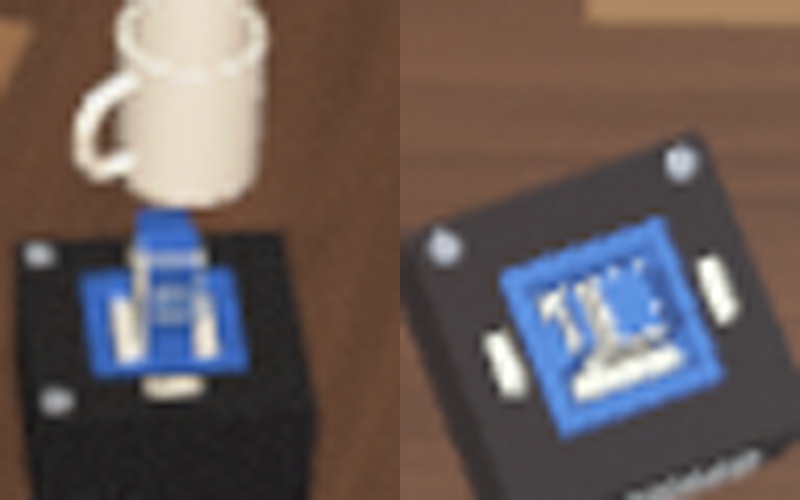

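From the side, the cap's back corner at (138,213) fits a cap top at z ≈ 0.13. That is about 8 mm lower than the spring would hold it unlatched. To check the tabs, I'll compare colour profiles along the tab line with the clipped-in start picture, where the tabs were known to be out.

```bash
python3 - <<'E' | grep -v -E "stand|base|bars"
from h import *
import pickle,cv2
from workcell import camera
D=pickle.load(open("D.pkl","rb"))
for n in("top","side"):
  now=camera(n)
  for lab,p,(x,y,w),z in(("start",D[n],(.532,.2165,-.153),.103),("now",now,(.568,-.208,.356),.1315)):
    for a in(0,.008,-.008):
      b=np.arange(-.03,.0301,.002); X=np.c_[x+a*np.cos(w)-b*np.sin(w),y+a*np.sin(w)+b*np.cos(w),np.full(len(b),z)]
      q=proj(p,X).astype(np.float32); s=cv2.remap(p["image"],q[:,:1],q[:,1:],cv2.INTER_LINEAR)[:,0].astype(int)
      print(n,lab,a,"blue-red:",*(s[:,2]-s[:,0]))
E
```

```text
top start 0 blue-red: 82 39 8 40 74 104 71 23 7 5 21 71 130 132 132 133 133 133 124 107 68 57 60 76 89 83 55 9 -4 -9 -9
top start 0.008 blue-red: -7 -6 8 37 79 85 69 22 -7 5 41 94 118 133 130 129 127 123 116 101 74 35 42 66 82 77 44 15 -9 -9 -9
top start -0.008 blue-red: 83 25 11 23 82 99 91 32 -9 0 35 90 116 132 133 133 133 128 121 104 85 66 66 74 84 79 46 17 -9 -10 -10
top now 0 blue-red: -5 17 48 95 122 119 110 96 99 108 122 131 131 131 132 131 130 120 96 51 14 -6 7 34 84 101 57 31 24 63 103
top now 0.008 blue-red: 2 28 68 103 129 123 114 113 107 97 102 112 125 128 124 116 112 113 103 58 20 1 6 25 72 102 60 27 7 0 -2
top now -0.008 blue-red: -6 23 61 106 125 122 109 93 85 79 85 104 127 131 130 131 128 117 88 47 14 -12 2 33 89 88 42 18 10 76 123
side start 0 blue-red: -50 -45 -34 -4 31 66 96 113 108 105 113 122 129 134 136 135 136 135 130 104 65 22 -6 8 35 76 115 115 105 88 72
side start 0.008 blue-red: -50 -49 -46 -4 31 69 93 84 66 59 62 72 101 132 132 135 135 132 128 117 74 24 3 0 18 63 102 94 70 48 32
side start -0.008 blue-red: -48 -43 -30 -9 22 55 85 112 110 108 114 124 129 133 133 135 134 131 131 115 85 39 3 5 22 65 107 112 105 82 53
side now 0 blue-red: -24 -18 11 40 72 86 99 112 117 121 124 128 132 136 136 134 132 118 98 79 70 63 57 67 80 94 99 104 108 95 79
side now 0.008 blue-red: -27 -18 6 33 58 75 93 110 116 118 120 120 121 122 120 118 117 97 78 60 53 47 42 56 69 84 93 99 106 96 85
side now -0.008 blue-red: -22 -20 2 32 65 84 95 104 113 115 120 124 128 133 135 133 131 121 101 82 71 67 64 71 85 99 102 101 97 91 81
```

In the top view the blue tab peaks are 41 mm apart now, against 38–39 mm in the clipped-in start picture. Pinched in they would be about 10 mm closer, so both tabs are out. I'll hand it in.

```bash
python3 -c "
from workcell import ticket,bot
o=bot.get_obs(); print(o['clock'],o['eef_pos'],o['wrist_force'])
print(ticket.sign_off())"
```

```text
18.9833 [ 0.42736182 -0.260458    0.25690331] [ 0.29076483 -1.11846695  1.20076809]
the job is handed in; nothing more can be done
None
```

The cartridge is seated in the filter base with both tabs out under the collar, and I handed the job in at about 19 s of the 51 s allowed. The hand-in reports no verdict.

- **Unclipping:** I pinched both tabs at 30 N and lifted in small steps. The downward pull read at most 6 N at the wrist, including the cartridge's weight.
- **Seating:** The spring pin was felt at TCP z ≈ 0.126 m and the floor at 0.1176 m, with about 11 N on the base. I opened the fingers under a slight press, which was not measured while they opened, then withdrew straight up.
- **Height check:** The side picture puts the cap top at about 0.13 m. That is about 8 mm lower than the spring would hold it unlatched.
- **Tab check:** In the top picture the blue tabs stand about 41 mm apart, against 38–39 mm in the starting picture, where they were known to be out. The side picture was too coarse to confirm this.
- **Bystanders:** Where the detectors found the spent cartridge, jar, dishes, mug and tumbler, they were within about 5 mm of the start, except one top-view mug reading about 22 mm off. The side view puts the mug within 2 mm, and I did not go near it. A few detections were false, such as "jar" on the spoon. I did not re-run the detector on the spoon.

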